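# Change over the sample racks at a test station

## Task

The full sample rack in the middle outline is ready to be collected: clear the pick-up outline by sliding the tub of wipes from it onto its round mark, slide the full rack sideways into the pick-up outline, then slide the empty rack into the middle outline in its place. Slide everything flat along the table, never lifting or tipping it, so that the tubes stay standing in the rack and each thing ends wholly inside its tape. Last, press the call button fully down to call the runner, and leave the other things on the table where they are.

Things in the scene. Friction and masses are not known exactly. Their poses are not given: they have to be found in the camera images.
- rack_full: the FULL tube rack: white moulded block, 140 mm (its x) by 100 mm (its y) by 50 mm high, about 0.28 kg, with six round pockets, all holding loose capped tubes whose tops stand 85 mm above the table (together about 0.46 kg). Too wide to grip; slides on the table. Origin: centre of its underside, z up. It starts in the middle outline, its axes within a few degrees of the outline's.
- rack_empty: the EMPTY tube rack: same white block, 140 mm (its x) by 100 mm (its y) by 50 mm high, about 0.28 kg, its six pockets open. Origin: centre of its underside, z up. It starts in one end outline of the row, its axes within a few degrees of the outline's.
- tub: low round tub of wipes, 90 mm diameter, 75 mm high, white with a grey lid, about 0.32 kg, too wide to grip. Origin: centre of its underside. It starts standing in the other end outline, which is the pick-up place.
- place_fill: filling place: the MIDDLE of three alike white tape outlines in a row on the table, each a rectangle 164 mm (its x, away from the robot) by 124 mm (its y, along the row) clear inside, tape 10 mm wide and flat (nothing to bump over). Origin: centre of the rectangle on the table top. Outline centres are about 200 mm apart and each may be turned a little.
- place_pick: pick-up place: the end outline (left or right of the middle one) that starts with the tub standing in it and has the tape circle beyond it. Same size, axes and origin as the filling place.
- place_spare: spare place: the other end outline, where the empty rack starts; it ends up vacant. Same size, axes and origin as the filling place.
- place_tub: the tub's own mark: a flat white tape circle, 114 mm clear inside diameter, tape 8 mm wide, about 160 mm beyond the pick-up outline's centre as seen from the robot. Origin: its centre on the table top.
- call_top (a point): centre of the top face of the call button's cap, a round grey cap of 52 mm diameter on a small white housing, fixed to the table beyond the filling outline as seen from the robot. Press straight down.
- call (a joint): travel of the call button's cap in m: 0 released, 0.006 fully down (about 5 N; springs back). 0.004 or more rings.
- spray_bottle: bystander: white spray bottle standing at one far corner of the work, 68 mm diameter, 203 mm tall. Origin: centre of its underside.
- glove_box: bystander: cardboard glove dispenser, 120 by 220 by 75 mm high, at the other far corner. Origin: centre of its underside.
- thermometer: bystander: white contactless thermometer gun lying on its side, about 115 by 130 mm, 36 mm high, beyond the call button. Origin: on the table under its middle.
- tube0: capped sample tube, 27 mm diameter, 80 mm long, red 31 mm cap, 0.03 kg, standing loose in the full rack's pocket at x -43, y -23 mm of the rack. Origin: centre of its bottom end, 5 mm above the rack's underside; z along the tube.
- tube1: capped sample tube, 27 mm diameter, 80 mm long, red 31 mm cap, 0.03 kg, standing loose in the full rack's pocket at x +0, y -23 mm of the rack. Origin: centre of its bottom end, 5 mm above the rack's underside; z along the tube.
- tube2: capped sample tube, 27 mm diameter, 80 mm long, red 31 mm cap, 0.03 kg, standing loose in the full rack's pocket at x +43, y -23 mm of the rack. Origin: centre of its bottom end, 5 mm above the rack's underside; z along the tube.
- tube3: capped sample tube, 27 mm diameter, 80 mm long, red 31 mm cap, 0.03 kg, standing loose in the full rack's pocket at x -43, y +23 mm of the rack. Origin: centre of its bottom end, 5 mm above the rack's underside; z along the tube.
- tube4: capped sample tube, 27 mm diameter, 80 mm long, red 31 mm cap, 0.03 kg, standing loose in the full rack's pocket at x +0, y +23 mm of the rack. Origin: centre of its bottom end, 5 mm above the rack's underside; z along the tube.
- tube5: capped sample tube, 27 mm diameter, 80 mm long, red 31 mm cap, 0.03 kg, standing loose in the full rack's pocket at x +43, y +23 mm of the rack. Origin: centre of its bottom end, 5 mm above the rack's underside; z along the tube.

How it is judged:
By the outcome, as a careful person would: the job done as asked, in the order asked, and still so for the second after the job is handed in, with the robot touching nothing.
It also fails if it takes over 72 s, if anything falls off the work surface, if the arm or the gripper's body presses on something with over 40 N, if the wrist force passes 120 N, or if a joint passes its speed limit or range.

## Robot

A 6-joint arm with a two-finger parallel gripper is mounted at the origin on the work surface. World frame = base frame: x ahead of the robot, y to its left, z up, the work surface at z = 0. Lengths are in m, angles in rad, forces in N, time in s.
With the tool pointing down it reaches from about 0.275 to 0.85 m from the base axis. Payload 5.2 kg.
Tool frame: the origin (TCP) lies between the finger pads; the fingertips stand 11 mm ahead of it and the grasp point (between the pads) lies 8 mm behind it; z points along the fingers, y is the direction in which the jaws open and shut (so a half turn about z gives the same grasp; the last joint's range is limited). The gripper opens to 85 mm and grips with 20 to 120 N. Pads are 22 mm wide; open, the fingers measure 114 mm over their backs; the gripper's body (76 mm by 85 mm) begins 54 mm behind the grasp point. The pads swing forward as they close: fully open they stand 13 mm farther back than shut.
Start: joints at [-1.333, 0.259, 1.535, -0, 1.348, -0.203], TCP at [0.235, -0.497, 0.242] pointing down, gripper open.
Joint ranges: [-3.14, 3.14], [-0.91, 2.08], [0.19, 2.58], [-1.22, 4.36], [0.22, 2.71], [-3.12, 3.12]. Speed limits (rad/s): [2.57, 2.57, 3.14, 3.14, 3.14, 3.14].

## Interface

Orientations are given as a unit quaternion [w, x, y, z].
In Python, from workcell import arm gives the robot as it stands.
- The arm moves only by the tool carry_out, never from a script. Its argument "motion" is a list of rows, each a list of 7 numbers: the shift along the tool's x, y, z in mm, then the turn, a rotation vector about the tool's x, y, z in degrees, then the closure, from 0 (fully open) to 1 (shut). In form: [[x, y, z, wx, wy, wz, jaw], ...]. A call has exactly 8 rows; each row shifts and turns the commanded pose from where the row before left it, along the tool's axes as they then stand; what a row does not reach is not made up. A row lasts 1/8 s, in which the tool goes at most 62.5 mm and 10.7 degrees, less where a joint would pass 70% of its speed; a pose out of reach is approached as far as the arm can. A call is refused whole if a number of a shift passes 62.5 or a number of a turn 10.7, either way. A call with a gripper value outside its range is refused whole. The fingers move at their own pace and stop on an object; "force" is the grip in N (left out, the last holds). Time passes only in rows, so rows that do not move let the fingers close, or fill a call up. It gives the time, the measured TCP pose, the force and the opening at its end, in the units of the state.
- arm.observe(): the state, without advancing time (a new reading comes with each control period).
- arm.snapshot(name): name is "scene" or "top" or "wrist"; returns the picture (480x640x3 uint8, blue, green, red); there is no depth.
- arm.camera_params(name): a dict with "mtx" (3x3 intrinsics, pixels), "D" ([k1, k2, p1, p2, k3] as OpenCV has them; the pictures are not rectified), "rvec" (rotation vector, rad) and "tvec" (3), from world to camera coordinates, as OpenCV has them. Camera axes: x right, y down, z forward; pixel columns grow to the right and rows downward; lengths in m; the calibration is good to about 2 mm. A picture is of the moment at which its call begins: read the wrist's pose just before it. camera_params takes no time and is no camera call; for the wrist camera it gives the pose at the moment of the call.
- arm.sign_off(): hands the job in, once; it reports no verdict.
The state is a dict: "clock": time; "qpos": joint angles; "qd": joint speeds; "tau": joint torques, N m; "position": TCP position; "ee_rot": TCP orientation; "ft_force": force on the tool from outside, world axes, zero at the start; "ft_torque": the same for the moment, N m; "width": finger opening in m.
Only numpy, scipy, OpenCV 4.12 (cv2) and the standard library are available. Lean on these libraries where they do the work, as an engineer would, in place of code of your own. Each camera call takes 0.05 s, during which the arm holds its last target.

## Working session

There is one attempt and no reset: what is moved stays moved. The work goes in short steps, Python scripts to look and compute and a tool call to move; the robot and the scene stay as the last step left them, time stands still between calls to the robot, and variables do not carry over. Pictures are saved under pics/ and viewed, and the job is handed in when it is done.

Besides the shell and the picture viewer there is one more tool, called after "Request:" as name([rows], argument=value, ...), one row to a line, values as JSON. carry_out: Moves the arm, as the interface text tells. Its arguments: {"type":"object","properties":{"motion":{"type":"array","items":{"type":"array","items":{"type":"number"}}},"force":{"type":"number"}},"required":["motion"]}

```bash
ls; mkdir -p pics; python3 - <<'E'
from workcell import arm
import cv2
print(arm.observe())
for n in ("scene","top"):
    cv2.imwrite(f"pics/{n}0.png",arm.snapshot(n)); print(n,arm.camera_params(n))
E
```

```text
pics
{'clock': 0.0, 'qpos': array([-1.33277979e+00,  2.59345196e-01,  1.53607250e+00,  4.13472772e-05,
        1.34800874e+00, -2.02762364e-01]), 'qd': array([-6.01643907e-04,  2.34209820e-03, -1.64565815e-05, -2.02448398e-04,
       -1.30493240e-04,  7.97370389e-04]), 'tau': array([-5.28230757e-04, -4.46036911e+01, -2.90569639e+01, -2.18498017e-04,
        1.16744929e-02,  8.49394752e-06]), 'position': array([ 0.23458607, -0.49690767,  0.24147775]), 'ee_rot': array([-9.17100817e-04,  9.75812978e-01,  2.18605101e-01,  3.99414314e-06]), 'ft_force': array([-0.31244816, -0.66325899,  0.28292076]), 'ft_torque': array([-0.04578695,  0.00602912, -0.0036746 ]), 'width': 0.08541827149142087}
scene {'mtx': array([[461.06507283,   0.        , 328.46128952],
       [  0.        , 461.06507283, 235.26143593],
       [  0.        ,   0.        ,   1.        ]]), 'D': array([0.03064614, 0.        , 0.        , 0.        , 0.        ]), 'rvec': array([ 2.4442367 ,  0.97383174, -0.26573886]), 'tvec': array([-0.45505132, -0.3531283 ,  1.33596245])}
top {'mtx': array([[529.77349527,   0.        , 318.48587691],
       [  0.        , 529.77349527, 244.7920717 ],
       [  0.        ,   0.        ,   1.        ]]), 'D': array([-0.13370909,  0.        ,  0.        ,  0.        ,  0.        ]), 'rvec': array([ 2.10607789, -2.13285949,  0.19415452]), 'tvec': array([0.02311361, 0.59918931, 1.20190766])}
```

View pics/scene0.png

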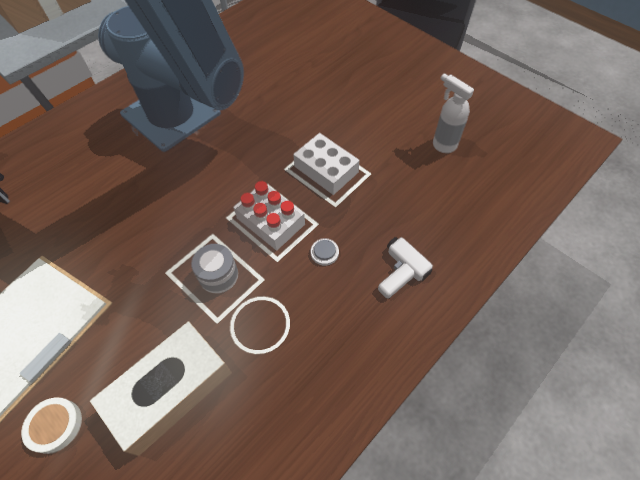

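View pics/top0.png

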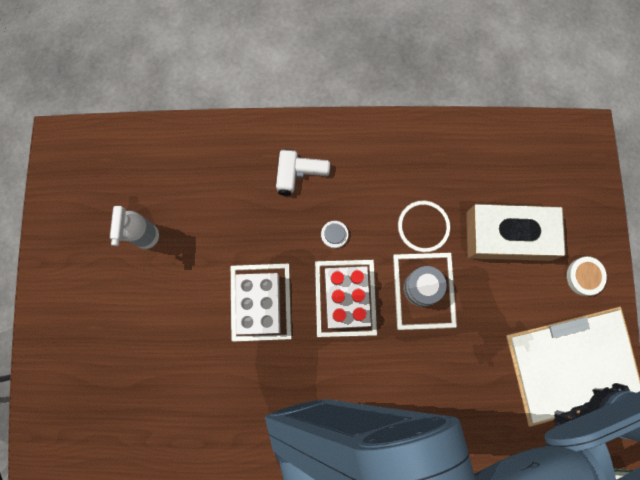

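The top view has x pointing up and +y to the left. The empty rack is on the left (~260,302), the full rack in the middle (~347,297) and the tub in the right, pick-up, outline (~427,287). The circle is at (424,226) and the button at (334,234). I'll enlarge these.

```bash
cat > h.py <<'E'
import numpy as np, cv2
def w2p(cp,P):
    return cv2.projectPoints(np.array(P,float).reshape(-1,1,3),cp["rvec"],cp["tvec"],cp["mtx"],cp["D"])[0][:,0]
def p2w(cp,px,z):
    px=np.array(px,float).reshape(-1,1,2)
    u=cv2.undistortPoints(px,cp["mtx"],cp["D"])[:,0]
    R=cv2.Rodrigues(cp["rvec"])[0]; t=cp["tvec"]; c=-R.T@t
    d=np.c_[u,np.ones(len(u))]@R
    z=np.broadcast_to(z,len(u))
    return c+d*((z-c[2])/d[:,2])[:,None]
def crop(img,x0,y0,x1,y1,s):
    o=cv2.resize(img[y0:y1,x0:x1],None,fx=s,fy=s,interpolation=cv2.INTER_CUBIC)
    for x in range((x0+9)//10*10,x1,10):
        cv2.line(o,(int((x-x0+.5)*s),0),(int((x-x0+.5)*s),5),(0,255,255),1); cv2.putText(o,str(x),(int((x-x0+.5)*s)-10,16),0,.35,(0,255,255),1)
    for y in range((y0+9)//10*10,y1,10):
        cv2.line(o,(0,int((y-y0+.5)*s)),(5,int((y-y0+.5)*s)),(0,255,255),1); cv2.putText(o,str(y),(6,int((y-y0+.5)*s)+4),0,.35,(0,255,255),1)
    return o
E
python3 - <<'E'
from h import *
im=cv2.imread("pics/top0.png")
cv2.imwrite("pics/c1.png",crop(im,225,250,345,350,6))
cv2.imwrite("pics/c2.png",crop(im,310,195,465,345,4))
E
```

```text
(no output)
```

View pics/c1.png

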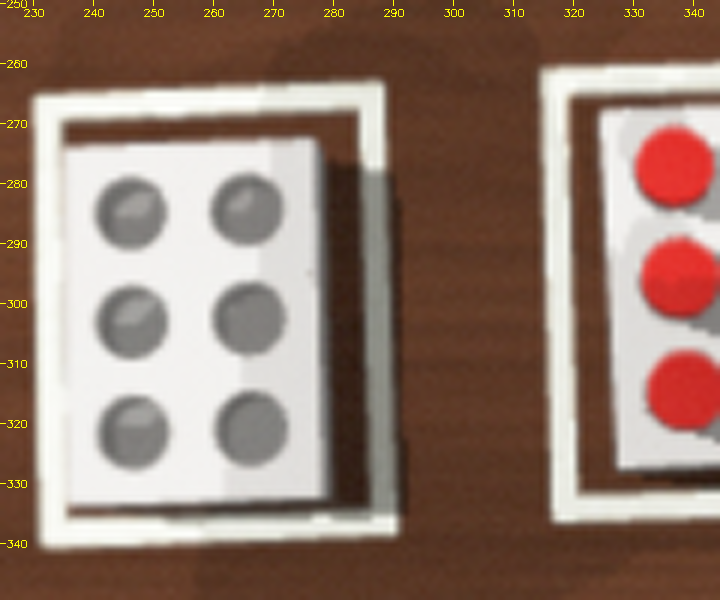

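View pics/c2.png

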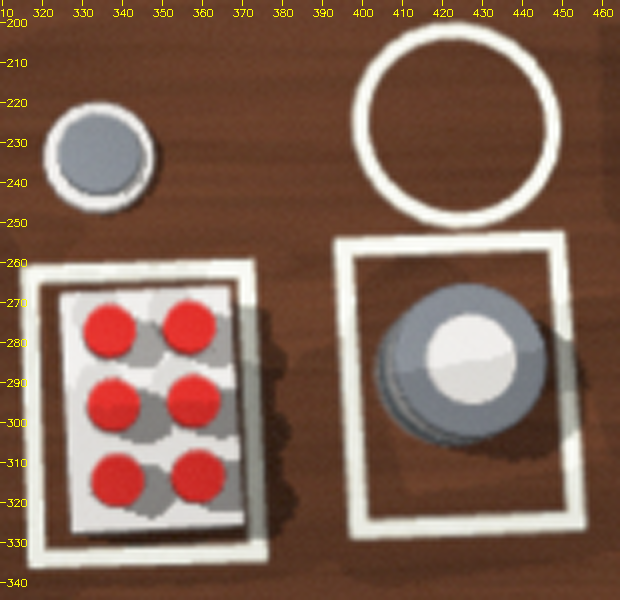

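```bash
cat > m.py <<'E'
from workcell import arm
from h import *
cp=arm.camera_params("top")
a=lambda P:[(225+x/6-.5,250+y/6-.5) for x,y in P]
b=lambda P:[(310+x/4-.5,195+y/4-.5) for x,y in P]
def rect(n,px,z):
    w=p2w(cp,px,z)[:,:2]; c=w.mean(0)
    # TL,TR,BR,BL ; x axis up image, y axis left
    ux=(w[0]+w[1]-w[2]-w[3])/2; uy=(w[0]+w[3]-w[1]-w[2])/2
    print(n,c.round(4),"size",np.linalg.norm(ux).round(4),np.linalg.norm(uy).round(4),"yaw",np.degrees(np.arctan2(ux[1],ux[0])).round(2),np.degrees(np.arctan2(-uy[0],uy[1])).round(2))
if __name__=="__main__":
    rect("spare",a([(33,97),(384,82),(398,535),(42,548)]),0)
    rect("fill",b([(20,267),(254,259),(268,558),(30,566)]),0)
    rect("pick",b([(334,241),(563,231),(585,526),(351,537)]),0)
    rect("empty",a([(66,148),(319,138),(328,498),(70,505)]),.05)
    rect("full",b([(60,294),(230,287),(243,524),(72,532)]),.05)
    print("circ",p2w(cp,b([(456,126),(352,126),(560,126)]),0))
    print("tub",p2w(cp,b([(471,360),(396,360),(546,360)]),.075))
    print("btn",p2w(cp,b([(99,154)]),.03),p2w(cp,b([(99,158)]),.0))
    R=cv2.Rodrigues(cp["rvec"])[0]; print(-R.T@cp["tvec"])
    print("gb",p2w(cp,[(469,206),(564,207),(472,256),(564,260)],.075)); print("therm",p2w(cp,[(278,195),(330,158),(286,150)],.03))
E
python3 m.py; python3 - <<'E'
from h import *
im=cv2.imread("pics/scene0.png")
cv2.imwrite("pics/c3.png",crop(im,160,120,380,360,3))
E
```

```text
spare [0.4705 0.1603] size 0.1847 0.1448 yaw 1.78 1.73
fill [ 0.479 -0.048] size 0.1832 0.1444 yaw 1.15 1.14
pick [ 0.4936 -0.2426] size 0.1825 0.144 yaw 1.24 1.58
empty [0.4635 0.1616] size 0.1406 0.1006 yaw 1.41 1.39
full [ 0.476  -0.0507] size 0.1399 0.1003 yaw 1.82 1.71
circ [[ 0.65484087 -0.24855248  0.        ]
 [ 0.65562329 -0.18284533  0.        ]
 [ 0.65408585 -0.31474959  0.        ]]
tub [[ 0.49883853 -0.23567234  0.075     ]
 [ 0.49956696 -0.19187     0.075     ]
 [ 0.49807287 -0.27971489  0.075     ]]
btn [[ 0.63331638 -0.02310002  0.03      ]] [[ 0.63718463 -0.02382306  0.        ]]
[0.36304186 0.0092436  1.29315864]
gb [[ 0.68583453 -0.34656014  0.075     ]
 [ 0.68192364 -0.58528049  0.075     ]
 [ 0.56428232 -0.34552495  0.075     ]
 [ 0.5510687  -0.57159937  0.075     ]]
therm [[ 0.73153179  0.11451113  0.03      ]
 [ 0.82640857 -0.01593367  0.03      ]
 [ 0.84955274  0.09486441  0.03      ]]
```

View pics/c3.png

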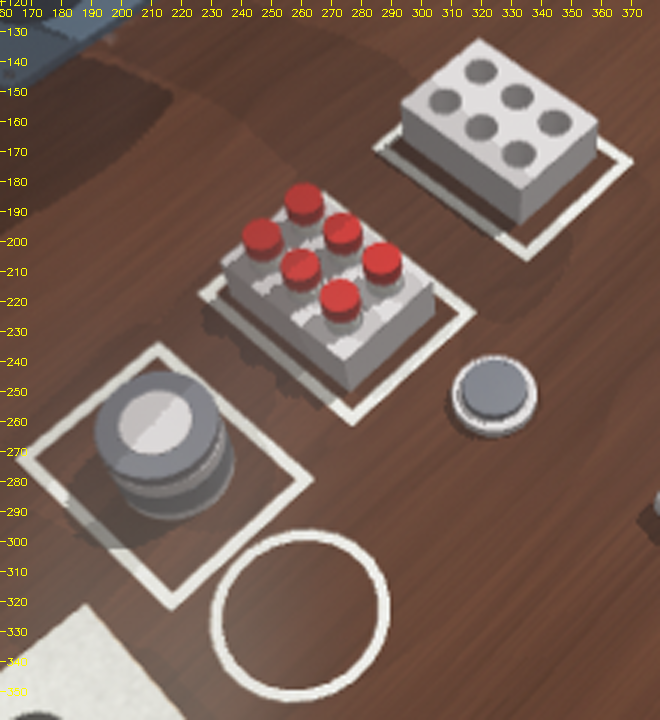

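```bash
cat > g.py <<'E'
# python3 g.py x y z yaw_deg : shift in tool axes from the measured pose to target
import sys
from workcell import arm
from h import *
from scipy.spatial.transform import Rotation as Ro
s=arm.observe(); p=s["position"]; q=s["ee_rot"]; R=Ro.from_quat(q[[1,2,3,0]]).as_matrix()
yaw=np.degrees(np.arctan2(R[1,0],R[0,0]))
print("t",round(s["clock"],2),"p",p.round(4),"yaw",yaw.round(2),"down",R[:,2].round(3),"F",s["ft_force"].round(1),"w",round(s["width"],4),"q6",s["qpos"][5].round(2))
if len(sys.argv)>4:
    t=np.array(list(map(float,sys.argv[1:4]))); ty=float(sys.argv[4]); th=np.radians(ty)
    d=(t-p)*1000
    f=lambda th:[round(v,1) for v in (d[0]*np.cos(th)+d[1]*np.sin(th), d[0]*np.sin(th)-d[1]*np.cos(th), -d[2])]
    print("turn z",round(yaw-ty,2),"| shift in present axes",f(np.radians(yaw)),"| after turn",f(th))
E
python3 g.py .405 -.234 .152 -4.8
python3 - <<'E'
from workcell import arm
from h import *
a=arm.camera_params("top");b=arm.camera_params("scene")
A=p2w(a,[(310+99/4-.5,195+154/4-.5)]*2,[0,.06]);B=p2w(b,[(324.5,249.5)]*2,[0,.06])
for z in np.arange(0,.06,.005):
    f=z/.06; print(round(z,3),(A[0]+f*(A[1]-A[0]))[:2].round(4),(B[0]+f*(B[1]-B[0]))[:2].round(4))
E
```

```text
t 0.1 p [ 0.2346 -0.497   0.2416] yaw 25.25 down [-0.     0.002 -1.   ] F [ 0.5  0.  -0.3] w 0.0856 q6 -0.2
turn z 30.05 | shift in present axes [np.float64(266.3), np.float64(-165.1), np.float64(89.6)] | after turn [np.float64(147.8), np.float64(-276.3), np.float64(89.6)]
0.0 [ 0.6397 -0.0239] [ 0.633  -0.0206]
0.005 [ 0.6387 -0.0237] [ 0.6349 -0.0225]
0.01 [ 0.6376 -0.0236] [ 0.6368 -0.0245]
0.015 [ 0.6365 -0.0235] [ 0.6388 -0.0265]
0.02 [ 0.6355 -0.0234] [ 0.6407 -0.0285]
0.025 [ 0.6344 -0.0232] [ 0.6426 -0.0304]
0.03 [ 0.6333 -0.0231] [ 0.6446 -0.0324]
0.035 [ 0.6322 -0.023 ] [ 0.6465 -0.0344]
0.04 [ 0.6312 -0.0228] [ 0.6484 -0.0364]
0.045 [ 0.6301 -0.0227] [ 0.6503 -0.0383]
0.05 [ 0.629  -0.0226] [ 0.6523 -0.0403]
0.055 [ 0.628  -0.0225] [ 0.6542 -0.0423]
```

Request:
carry_out([
  [0,0,30,0,0,10,0.3],
  [0,0,30,0,0,10,0.3],
  [0,0,30,0,0,10,0.3],
  [29.5,-54.5,0,0,0,0,0.3],
  [29.5,-54.5,0,0,0,0,0.3],
  [29.5,-54.5,0,0,0,0,0.3],
  [29.5,-54.5,0,0,0,0,0.3],
  [29.5,-54.5,0,0,0,0,0.3],
])

```text
clock: 1.1
position: [0.4049, -0.2363, 0.1522]
ee_rot: [-0.0, 0.999, -0.042, 0.0]
ft_force: [0.7, -0.1, 0.2]
width: 0.0599
```

```bash
python3 g.py .405 -.234 .025 -4.8
```

```text
t 1.1 p [ 0.4049 -0.2363  0.1522] yaw -4.77 down [ 0.  0. -1.] F [ 0.7 -0.1  0.2] w 0.0599 q6 0.89
turn z 0.03 | shift in present axes [np.float64(-0.1), np.float64(-2.3), np.float64(127.2)] | after turn [np.float64(-0.1), np.float64(-2.3), np.float64(127.2)]
```

Request:
carry_out([
  [0,-8.5,40,0,0,0,0.3],
  [0,0,40,0,0,0,0.3],
  [0,0,30,0,0,0,0.3],
  [0,0,17,0,0,0,0.3],
  [10,0,0,0,0,0,0.3],
  [10,0,0,0,0,0,0.3],
  [10,0,0,0,0,0,0.3],
  [0,0,0,0,0,0,0.3],
])

```text
clock: 2.1
position: [0.4363, -0.2326, 0.0261]
ee_rot: [0.001, 0.999, -0.041, 0.001]
ft_force: [-0.1, -0.3, -1.1]
width: 0.0597
```

```bash
python3 g.py .610 -.2455 .025 -4.8; python3 - <<'E'
from workcell import arm
from h import *
cv2.imwrite("pics/s1.png",crop(arm.snapshot("scene"),120,100,340,340,3))
E
```

```text
t 2.1 p [ 0.4363 -0.2326  0.0261] yaw -4.7 down [ 0.002 -0.002 -1.   ] F [-0.1 -0.3 -1.1] w 0.0597 q6 0.94
turn z 0.1 | shift in present axes [np.float64(174.2), np.float64(-1.4), np.float64(1.1)] | after turn [np.float64(174.2), np.float64(-1.7), np.float64(1.1)]
```

View pics/s1.png

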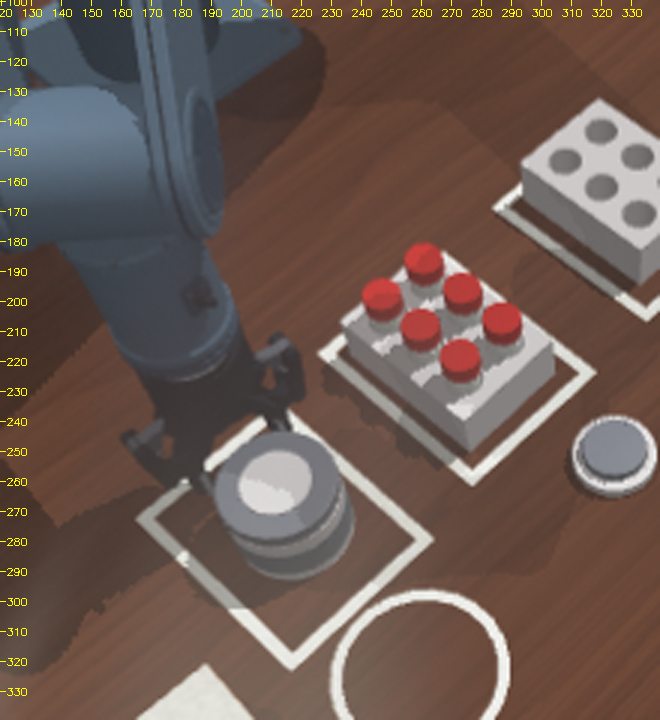

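The open fingers stand behind the tub at about (215,235), and the tub sits between them and the circle. I'll push now.

Request:
carry_out([
  [9,0,0,0,0,0,0.3],
  [12,0,0,0,0,0,0.3],
  [18,0,0,0,0,0,0.3],
  [20,0,0,0,0,0,0.3],
  [20,0,0,0,0,0,0.3],
  [20,0,0,0,0,0,0.3],
  [20,0,0,0,0,0,0.3],
  [15,0,0,0,0,0,0.3],
])

```text
clock: 3.15
position: [0.5693, -0.2431, 0.0252]
ee_rot: [-0.0, 0.999, -0.041, -0.0]
ft_force: [-3.3, 0.5, 2.3]
width: 0.0596
```

```bash
python3 g.py .610 -.2455 .025 -4.8; python3 - <<'E'
from workcell import arm
from h import *
cv2.imwrite("pics/t2.png",crop(arm.snapshot("top"),310,180,470,330,5))
E
```

```text
t 3.15 p [ 0.5693 -0.2431  0.0252] yaw -4.73 down [-0.001  0.    -1.   ] F [-3.3  0.5  2.3] w 0.0596 q6 1.07
turn z 0.07 | shift in present axes [np.float64(40.8), np.float64(-0.9), np.float64(0.2)] | after turn [np.float64(40.8), np.float64(-1.0), np.float64(0.2)]
```

View pics/t2.png

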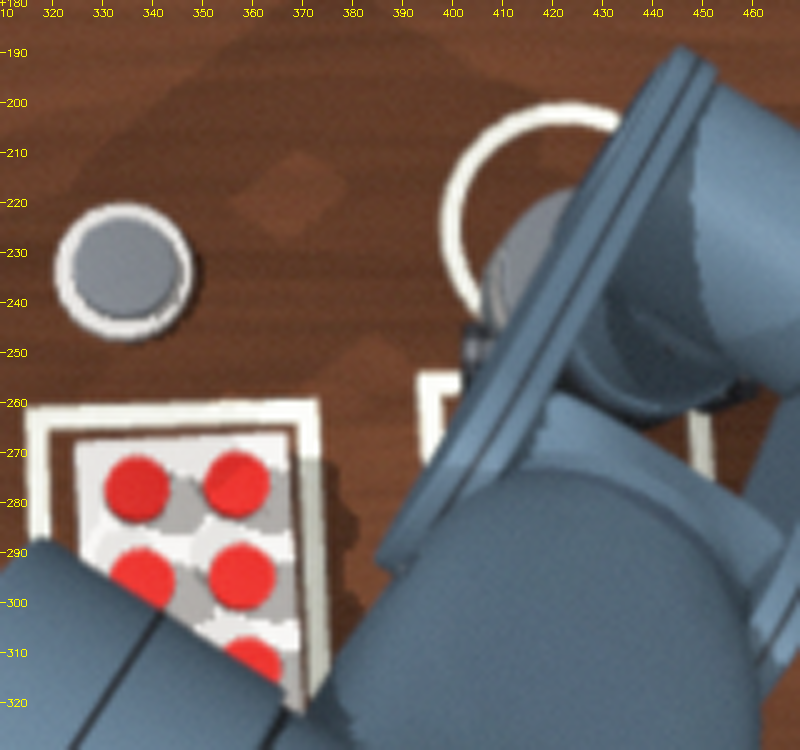

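The arm hides half the tub, but it is tracking towards the circle. I'll push on to just short of the target and look from the scene camera.

Request:
carry_out([
  [8,0,0,0,0,0,0.3],
  [8,0,0,0,0,0,0.3],
  [7,0,0,0,0,0,0.3],
  [6,0,0,0,0,0,0.3],
  [4,0,0,0,0,0,0.3],
  [3,0,0,0,0,0,0.3],
  [2,0,0,0,0,0,0.3],
  [0,0,0,0,0,0,0.3],
])

```text
clock: 4.2
position: [0.6064, -0.2463, 0.0253]
ee_rot: [0.0, 0.999, -0.041, 0.0]
ft_force: [-0.4, 1.2, 0.4]
width: 0.0599
```

```bash
python3 g.py .610 -.2455 .025 -4.8; python3 - <<'E'
from workcell import arm
from h import *
cv2.imwrite("pics/s3.png",crop(arm.snapshot("scene"),200,240,320,360,6))
E
```

```text
t 4.2 p [ 0.6064 -0.2463  0.0253] yaw -4.75 down [ 0. -0. -1.] F [-0.4  1.2  0.4] w 0.0599 q6 1.1
turn z 0.05 | shift in present axes [np.float64(3.5), np.float64(-1.1), np.float64(0.3)] | after turn [np.float64(3.5), np.float64(-1.1), np.float64(0.3)]
```

View pics/s3.png

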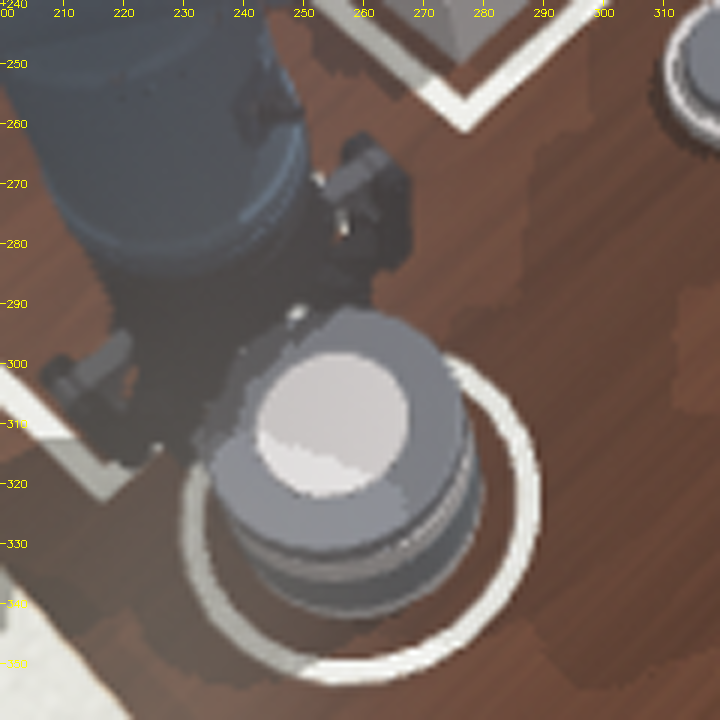

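```bash
python3 - <<'E'
from workcell import arm
from h import *
b=arm.camera_params("scene")
f=lambda x,y:(200+x/6-.5,240+y/6-.5)
print(p2w(b,[f(332,424),f(339,428)],.075))
print("circle c",p2w(b,[f(361,519)],0), "edges l/r outer",p2w(b,[f(182,519),f(541,519)],0))
# predicted base/lid silhouettes
im=cv2.resize(arm.snapshot("scene")[240:360,200:320],None,fx=6,fy=6,interpolation=cv2.INTER_CUBIC)
def dr(c,r,z,col):
    t=np.linspace(0,2*np.pi,80); P=w2p(b,np.c_[c[0]+r*np.cos(t),c[1]+r*np.sin(t),0*t+z])
    cv2.polylines(im,[np.int32([((x-200+.5)*6,(y-240+.5)*6) for x,y in P])],True,col,1)
dr((.6548,-.2486),.057,0,(0,255,0)); dr((.651,-.250),.045,0,(0,0,255)); dr((.651,-.250),.045,.075,(0,0,255))
cv2.imwrite("pics/s4.png",im)
E
```

```text
[[ 0.65631034 -0.25144313  0.075     ]
 [ 0.65913119 -0.25077166  0.075     ]]
circle c [[ 6.61935465e-01 -2.55954304e-01 -1.11022302e-16]] edges l/r outer [[ 6.14629817e-01 -3.00567549e-01 -1.11022302e-16]
 [ 7.09551194e-01 -2.10976141e-01 -1.11022302e-16]]
```

View pics/s4.png

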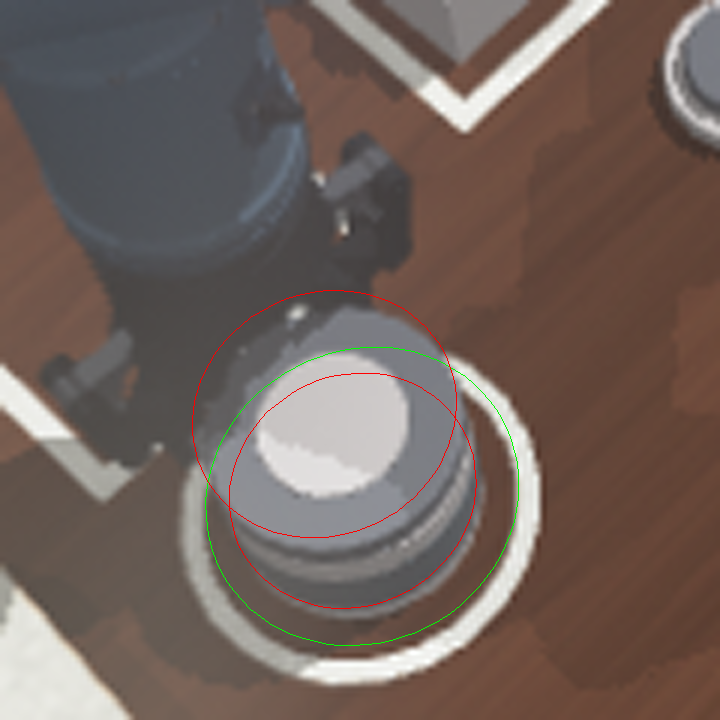

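The two cameras differ by a few mm in absolute terms, but both put the tub about 4 mm short of the circle's centre. I'll push 4 mm more, then back off and rise.

Request:
carry_out([
  [2,0,0,0,0,0,0.3],
  [2,0,0,0,0,0,0.3],
  [0,0,0,0,0,0,0.3],
  [-15,0,0,0,0,0,0.3],
  [-40,0,0,0,0,0,0.3],
  [-40,0,-20,0,0,0,0.3],
  [-30,0,-60,0,0,0,0.3],
  [-30,0,-60,0,0,0,0.3],
])

```text
clock: 5.3
position: [0.459, -0.2341, 0.1584]
ee_rot: [-0.0, 0.999, -0.041, 0.0]
ft_force: [0.3, -0.7, 0.7]
width: 0.0598
```

```bash
python3 g.py .478 .04 .165 85; 
```

```text
t 5.3 p [ 0.459  -0.2341  0.1584] yaw -4.76 down [ 0.  0. -1.] F [ 0.3 -0.7  0.7] w 0.0598 q6 0.97
turn z -89.76 | shift in present axes [np.float64(-3.8), np.float64(-274.7), np.float64(-6.6)] | after turn [np.float64(274.7), np.float64(-5.0), np.float64(-6.6)]
```

Request:
carry_out([
  [-2.5,-30,0,0,0,-10.7,0.3],
  [3,-30,0,0,0,-10.7,0.3],
  [8.5,-28.5,0,0,0,-10.7,0.3],
  [14,-26.5,0,0,0,-10.7,0.3],
  [18.5,-23.5,0,0,0,-10.7,0.3],
  [22.5,-20,0,0,0,-10.7,0.3],
  [26,-15,0,0,0,-10.7,0.3],
  [28,-10,0,0,0,-10.7,0.3],
])

```text
clock: 6.3
position: [0.4607, 0.0065, 0.1575]
ee_rot: [0.001, 0.759, 0.651, 0.001]
ft_force: [0.7, 0.9, -0.1]
width: 0.0598
```

```bash
python3 g.py .473 .05 .036 91.75
```

```text
t 6.3 p [0.4607 0.0065 0.1575] yaw 81.2 down [ 0.002 -0.    -1.   ] F [ 0.7  0.9 -0.1] w 0.0598 q6 -0.08
turn z -10.55 | shift in present axes [np.float64(44.8), np.float64(5.5), np.float64(121.5)] | after turn [np.float64(43.1), np.float64(13.6), np.float64(121.5)]
```

Request:
carry_out([
  [0,0,0,0,0,-10.5,0.3],
  [22,7,0,0,0,0,0.3],
  [21,6.5,0,0,0,0,0.3],
  [0,0,30,0,0,0,0.3],
  [0,0,40,0,0,0,0.3],
  [0,0,30,0,0,0,0.3],
  [0,0,20,0,0,0,0.3],
  [0,0,0,0,0,0,0.3],
])

```text
clock: 7.3
position: [0.4719, 0.0491, 0.0361]
ee_rot: [-0.001, 0.699, 0.715, -0.001]
ft_force: [-0.4, 0.0, -0.2]
width: 0.0594
```

```bash
python3 g.py .473 .05 .036 91.75; python3 - <<'E'
from workcell import arm
from h import *
cv2.imwrite("pics/s5.png",crop(arm.snapshot("scene"),180,130,380,330,3))
cv2.imwrite("pics/t5.png",crop(arm.snapshot("top"),310,190,470,340,5))
cv2.imwrite("pics/w5.png",arm.snapshot("wrist"))
E
```

```text
t 7.3 p [0.4719 0.0491 0.0361] yaw 91.35 down [-0.002  0.    -1.   ] F [-0.4  0.  -0.2] w 0.0594 q6 -0.16
turn z -0.4 | shift in present axes [np.float64(0.9), np.float64(1.1), np.float64(0.1)] | after turn [np.float64(0.9), np.float64(1.1), np.float64(0.1)]
```

View pics/s5.png

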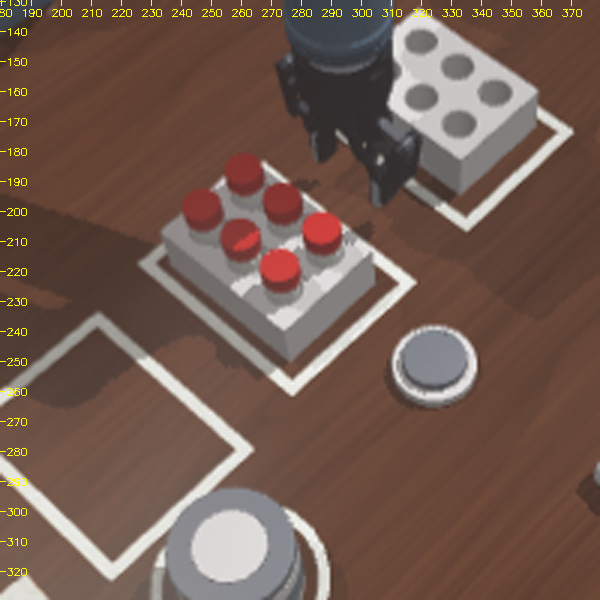

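View pics/t5.png

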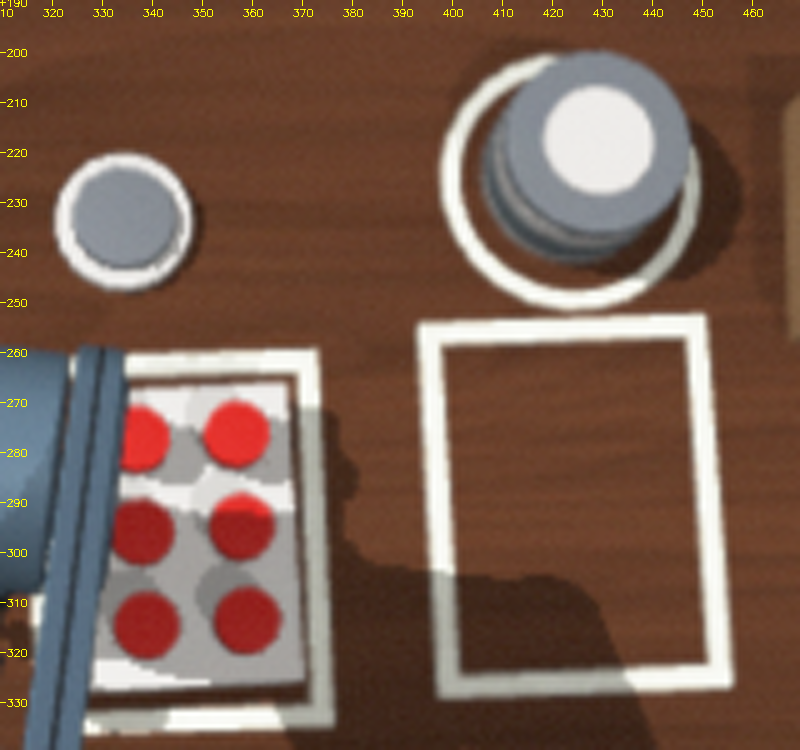

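View pics/w5.png

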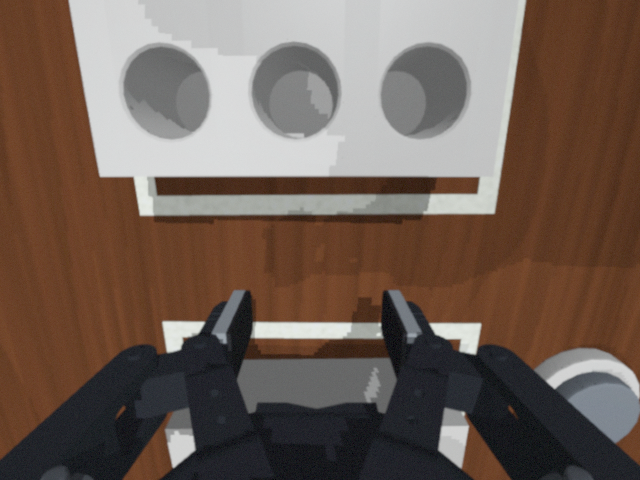

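The tub sits in its circle (lid ~(430,218) in top). The wrist view shows both fingers in the gap facing the full rack, clear of both racks. Next I'll push the full rack towards the pick-up outline.

Request:
carry_out([
  [-12,0,0,0,0,0,0.3],
  [-12,0,0,0,0,0,0.3],
  [-8,0,0,0,0,0,0.3],
  [-6,0,0,0,0,0,0.3],
  [-9,0.7,0,0,0,0,0.3],
  [-12,0.9,0,0,0,0,0.3],
  [-12,0.9,0,0,0,0,0.3],
  [-10,0.8,0,0,0,0,0.3],
])

```text
clock: 8.45
position: [0.4779, -0.0328, 0.0371]
ee_rot: [-0.0, 0.699, 0.715, 0.0]
ft_force: [0.0, 4.4, 3.5]
width: 0.0594
```

```bash
python3 g.py .492 -.1816 .036 91.75; python3 - <<'E'
from workcell import arm
from h import *
a=arm.camera_params("top")
f=lambda x,y:(310+x/5-.5,190+y/5-.5)
print(p2w(a,[f(600,142)],.075),p2w(a,[f(569.5,181)],0))
cv2.imwrite("pics/s6.png",crop(arm.snapshot("scene"),180,130,380,330,3))
cv2.imwrite("pics/t6.png",crop(arm.snapshot("top"),310,190,470,340,5))
E
```

```text
t 8.45 p [ 0.4779 -0.0328  0.0371] yaw 91.34 down [-0.  0. -1.] F [0.  4.4 3.5] w 0.0594 q6 -0.33
turn z -0.41 | shift in present axes [np.float64(-149.1), np.float64(10.6), np.float64(1.1)] | after turn [np.float64(-149.2), np.float64(9.5), np.float64(1.1)]
[[ 0.65746953 -0.24900828  0.075     ]] [[ 0.6556163  -0.24833846  0.        ]]
```

View pics/s6.png

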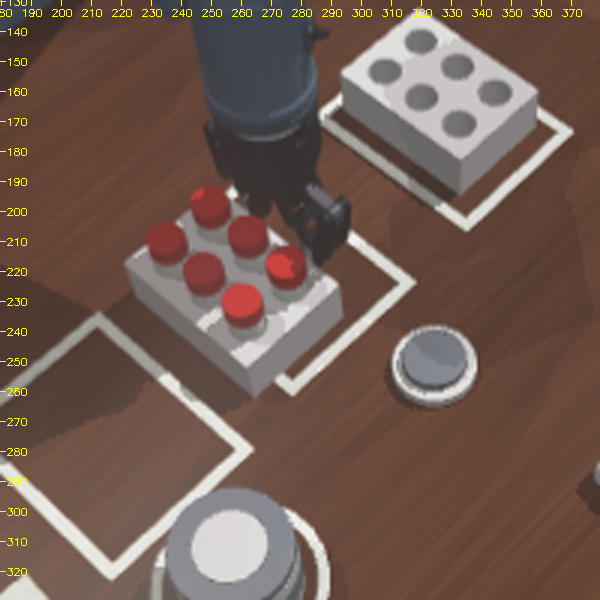

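View pics/t6.png

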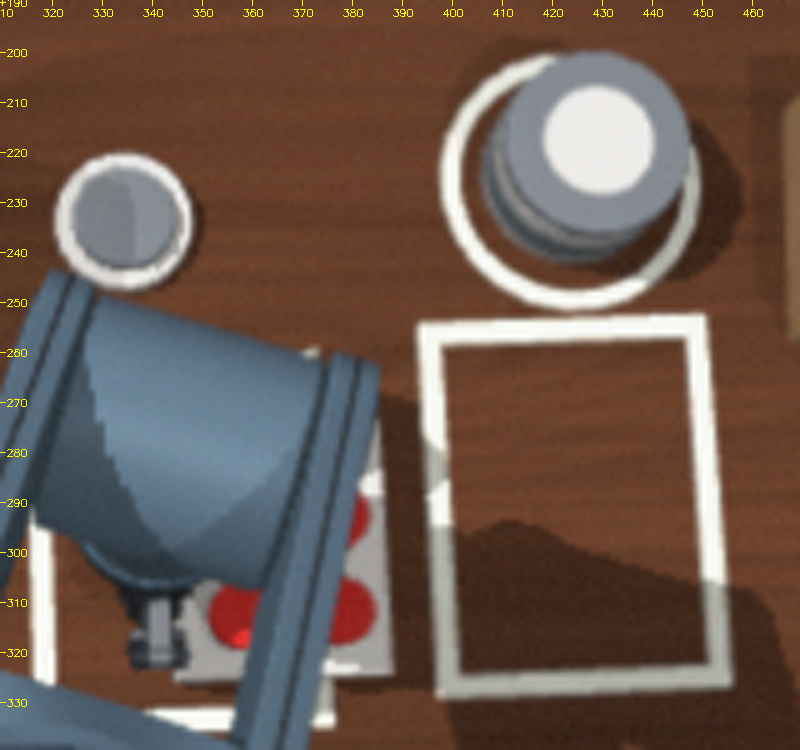

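Request:
carry_out([
  [-10,0.8,0,0,0,0,0.3],
  [-14,1,0,0,0,0,0.3],
  [-16,1.1,0,0,0,0,0.3],
  [-16,1.1,0,0,0,0,0.3],
  [-16,1.1,0,0,0,0,0.3],
  [-16,1.1,0,0,0,0,0.3],
  [-14,1,0,0,0,0,0.3],
  [-10,0.8,0,0,0,0,0.3],
])

```text
clock: 9.55
position: [0.4886, -0.1448, 0.0371]
ee_rot: [-0.0, 0.699, 0.715, -0.0]
ft_force: [-0.9, 2.3, -0.0]
width: 0.0597
```

```bash
python3 g.py .492 -.1816 .036 91.75; python3 - <<'E'
from workcell import arm
from h import *
cv2.imwrite("pics/s7.png",crop(arm.snapshot("scene"),130,180,330,330,4))
cv2.imwrite("pics/t7.png",crop(arm.snapshot("top"),310,190,470,340,5))
E
```

```text
t 9.55 p [ 0.4886 -0.1448  0.0371] yaw 91.32 down [-0.  0. -1.] F [-0.9  2.3 -0. ] w 0.0597 q6 -0.53
turn z -0.43 | shift in present axes [np.float64(-36.8), np.float64(2.6), np.float64(1.1)] | after turn [np.float64(-36.8), np.float64(2.3), np.float64(1.1)]
```

View pics/s7.png

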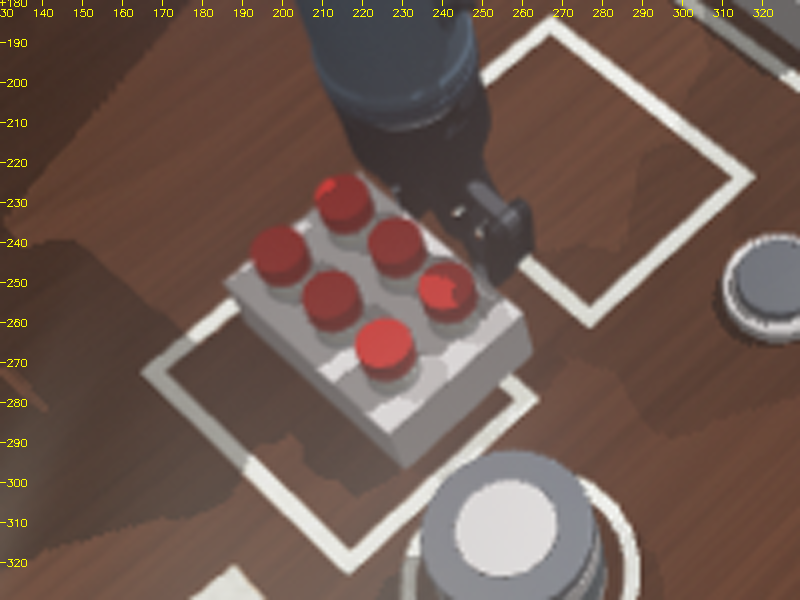

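View pics/t7.png

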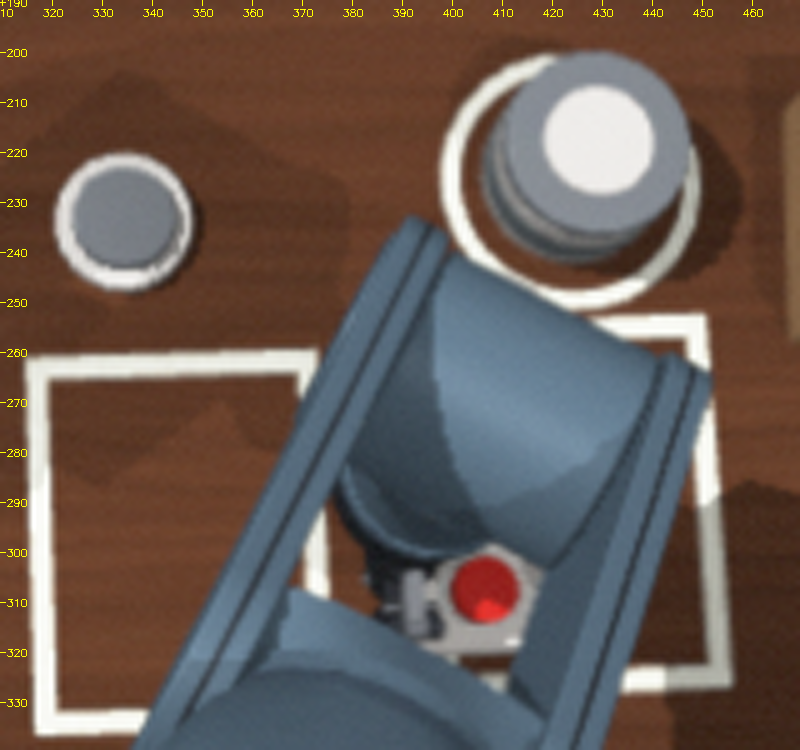

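The rack is going straight with all six tubes standing. I'll push about 33 mm more, slowing down.

Request:
carry_out([
  [-6,0.4,0,0,0,0,0.3],
  [-7,0.5,0,0,0,0,0.3],
  [-6,0.4,0,0,0,0,0.3],
  [-5,0.4,0,0,0,0,0.3],
  [-4,0.3,0,0,0,0,0.3],
  [-3,0.2,0,0,0,0,0.3],
  [-2,0.1,0,0,0,0,0.3],
  [0,0,0,0,0,0,0.3],
])

```text
clock: 10.65
position: [0.4917, -0.1771, 0.0371]
ee_rot: [0.0, 0.699, 0.715, -0.0]
ft_force: [-0.3, 1.8, 1.0]
width: 0.0595
```

```bash
python3 g.py .492 -.1816 .036 91.75; python3 - <<'E'
from workcell import arm
from h import *
cv2.imwrite("pics/s8.png",crop(arm.snapshot("scene"),150,200,290,330,5))
E
```

```text
t 10.65 p [ 0.4917 -0.1771  0.0371] yaw 91.35 down [ 0. -0. -1.] F [-0.3  1.8  1. ] w 0.0595 q6 -0.58
turn z -0.4 | shift in present axes [np.float64(-4.5), np.float64(0.2), np.float64(1.1)] | after turn [np.float64(-4.5), np.float64(0.2), np.float64(1.1)]
```

View pics/s8.png

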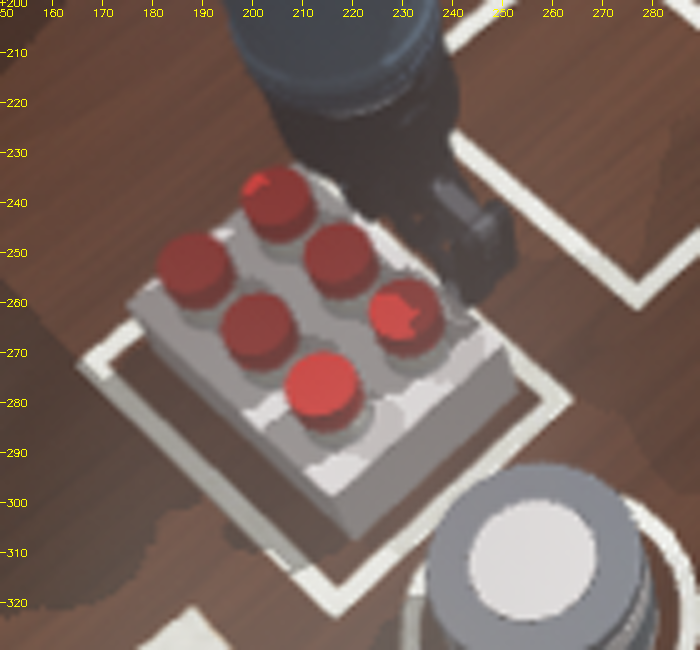

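```bash
python3 - <<'E'
from workcell import arm
from h import *
b=arm.camera_params("scene")
f=lambda x,y:(150+x/5-.5,200+y/5-.5)
n=["rack far -y","rack far +y","tape far -y","tape far +y","tape near -y"]
for k,w in zip(n,p2w(b,[f(354,540),f(520,390),f(336,597),f(550,399),f(103,367)],0)): print(k,w.round(4))
E
```

```text
rack far -y [ 0.5662 -0.2872  0.    ]
rack far +y [ 0.5648 -0.1872  0.    ]
tape far -y [ 0.5812 -0.3098 -0.    ]
tape far +y [ 0.5782 -0.1807  0.    ]
tape near -y [ 0.4155 -0.3119  0.    ]
```

By the scene camera the rack needs about 7 mm more in -y and about 1–2 mm in +x.

Request:
carry_out([
  [-2,0.3,0,0,0,0,0.3],
  [-2,0.3,0,0,0,0,0.3],
  [-2,0.3,0,0,0,0,0.3],
  [-1,0.2,0,0,0,0,0.3],
  [0,0,0,0,0,0,0.3],
  [12,0,0,0,0,0,0.3],
  [30,0,-20,0,0,0,0.3],
  [30,0,-60,0,0,0,0.3],
])

```text
clock: 11.7
position: [0.4893, -0.1121, 0.1113]
ee_rot: [-0.003, 0.699, 0.715, -0.001]
ft_force: [1.4, -0.1, 0.4]
width: 0.0598
```

```bash
python3 g.py .465 .265 .16 91.5
```

```text
t 11.7 p [ 0.4893 -0.1121  0.1113] yaw 91.32 down [-0.006  0.002 -1.   ] F [ 1.4 -0.1  0.4] w 0.0598 q6 -0.47
turn z -0.18 | shift in present axes [np.float64(377.6), np.float64(-15.6), np.float64(-48.7)] | after turn [np.float64(377.6), np.float64(-14.4), np.float64(-48.7)]
```

Request:
carry_out([
  [30,0,-40,0,0,0,0.3],
  [50,-3,0,0,0,0,0.3],
  [50,-3,0,0,0,0,0.3],
  [50,-3,0,0,0,0,0.3],
  [50,-3,0,0,0,0,0.3],
  [50,-3,0,0,0,0,0.3],
  [50,-2,0,0,0,0,0.3],
  [38,-2,0,0,0,0,0.3],
])

```text
clock: 12.7
position: [0.4631, 0.256, 0.1531]
ee_rot: [0.0, 0.698, 0.716, 0.0]
ft_force: [0.9, -0.6, 0.2]
width: 0.0598
```

```bash
python3 g.py .461 .255 .028 91.3; python3 - <<'E'
from workcell import arm
from h import *
cv2.imwrite("pics/t9.png",crop(arm.snapshot("top"),310,190,470,340,5))
E
```

```text
t 12.7 p [0.4631 0.256  0.1531] yaw 91.44 down [ 0.001  0.    -1.   ] F [ 0.9 -0.6  0.2] w 0.0598 q6 0.27
turn z 0.14 | shift in present axes [np.float64(-0.9), np.float64(-2.2), np.float64(125.1)] | after turn [np.float64(-0.9), np.float64(-2.2), np.float64(125.1)]
```

View pics/t9.png

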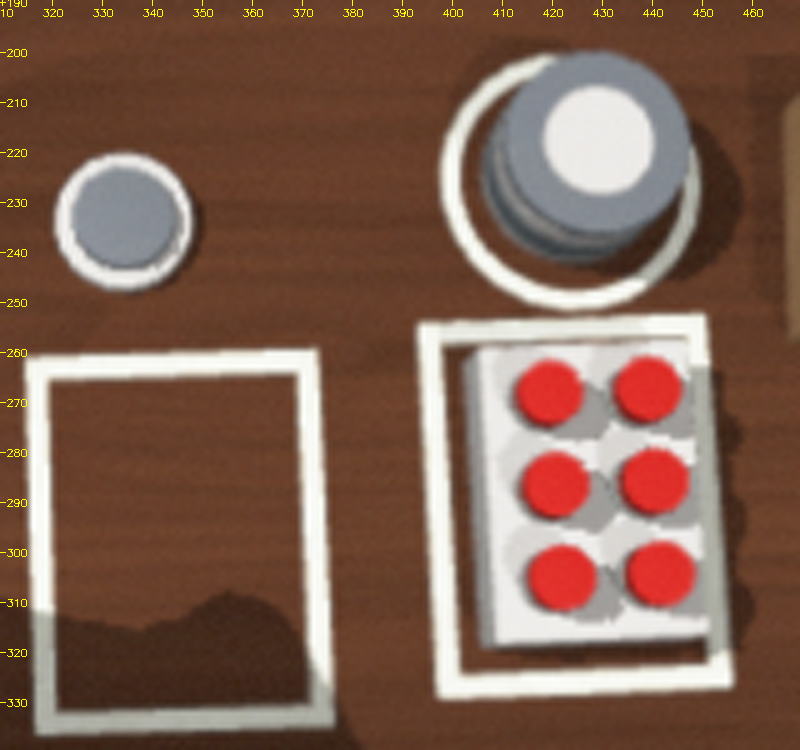

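```bash
python3 - <<'E'
from m import *
f=lambda P:[(310+x/5-.5,190+y/5-.5) for x,y in P]
rect("pick",f([(417,326),(706,315),(734,687),(438,699)]),0)
w=p2w(cp,f([(478,350),(497,643),(710,637)]),.05)[:,:2]
print("TL,BL,BR",w.round(4), "edges",np.linalg.norm(w[0]-w[1]),np.linalg.norm(w[1]-w[2]),"centre",((w[0]+w[2])/2).round(4),"yaw",np.degrees(np.arctan2(*(w[0]-w[1])[::-1])))
print("caps",p2w(cp,f([(549,392),(648,389),(556,484),(655,481),(562,577),(661,574)]),.085).mean(0))
print("base left",p2w(cp,f([(466,363),(481,648)]),0)[:,:2].round(4), "tape inner left",p2w(cp,f([(440,345),(459,676)]),0)[:,:2].round(4))
E
```

```text
pick [ 0.4926 -0.2431] size 0.184 0.1455 yaw 1.22 1.23
TL,BL,BR [[ 0.5623 -0.1903]
 [ 0.4233 -0.1939]
 [ 0.4241 -0.2949]] edges 0.13904183706115072 0.10104655859402106 centre [ 0.4932 -0.2426] yaw 1.4513509327149212
caps [ 0.49412155 -0.24118213  0.085     ]
base left [[ 0.5639 -0.1921]
 [ 0.4235 -0.1941]] tape inner left [[ 0.5731 -0.1795]
 [ 0.4101 -0.1829]]
```

Request:
carry_out([
  [0,-2,40,0,0,0,0.3],
  [0,0,40,0,0,0,0.3],
  [0,0,30,0,0,0,0.3],
  [0,0,14,0,0,0,0.3],
  [-6,0,0,0,0,0,0.3],
  [-8,0,0,0,0,0,0.3],
  [-6,0,0,0,0,0,0.3],
  [0,0,0,0,0,0,0.3],
])

```text
clock: 13.75
position: [0.4626, 0.2331, 0.0299]
ee_rot: [0.0, 0.699, 0.715, 0.001]
ft_force: [0.3, -0.9, 0.1]
width: 0.0598
```

```bash
python3 g.py .478 .013 .028 91.3
```

```text
t 13.75 p [0.4626 0.2331 0.0299] yaw 91.3 down [ 0.002  0.    -1.   ] F [ 0.3 -0.9  0.1] w 0.0598 q6 0.23
turn z -0.0 | shift in present axes [np.float64(-220.4), np.float64(10.4), np.float64(1.9)] | after turn [np.float64(-220.4), np.float64(10.4), np.float64(1.9)]
```

The full rack is centred in the pick-up outline to within 1 mm, standing upright. Now the empty rack gets the same push.

Request:
carry_out([
  [-8,0,0,0,0,0,0.3],
  [-7,0.1,0,0,0,0,0.3],
  [-10,0.5,0,0,0,0,0.3],
  [-14,0.7,0,0,0,0,0.3],
  [-16,0.8,0,0,0,0,0.3],
  [-16,0.8,0,0,0,0,0.3],
  [-16,0.8,0,0,0,0,0.3],
  [-16,0.8,0,0,0,0,0.3],
])

```text
clock: 14.75
position: [0.4689, 0.1295, 0.029]
ee_rot: [-0.0, 0.699, 0.715, -0.0]
ft_force: [-0.3, 2.8, 2.1]
width: 0.0597
```

Request:
carry_out([
  [-16,0.8,0,0,0,0,0.3],
  [-16,0.8,0,0,0,0,0.3],
  [-16,0.8,0,0,0,0,0.3],
  [-16,0.8,0,0,0,0,0.3],
  [-14,0.7,0,0,0,0,0.3],
  [-10,0.5,0,0,0,0,0.3],
  [-6,0.3,0,0,0,0,0.3],
  [-4,0.2,0,0,0,0,0.3],
])

```text
clock: 15.75
position: [0.4761, 0.0327, 0.029]
ee_rot: [-0.0, 0.699, 0.715, -0.0]
ft_force: [-0.5, 2.3, 0.8]
width: 0.0599
```

```bash
python3 g.py .478 .0105 .028 91.3; python3 - <<'E'
from workcell import arm
from h import *
cv2.imwrite("pics/s10.png",crop(arm.snapshot("scene"),200,140,360,280,5))
cv2.imwrite("pics/t10.png",crop(arm.snapshot("top"),230,190,390,340,5))
E
```

```text
t 15.75 p [0.4761 0.0327 0.029 ] yaw 91.35 down [-0.  0. -1.] F [-0.5  2.3  0.8] w 0.0599 q6 -0.19
turn z 0.05 | shift in present axes [np.float64(-22.2), np.float64(1.4), np.float64(1.0)] | after turn [np.float64(-22.2), np.float64(1.4), np.float64(1.0)]
```

View pics/s10.png

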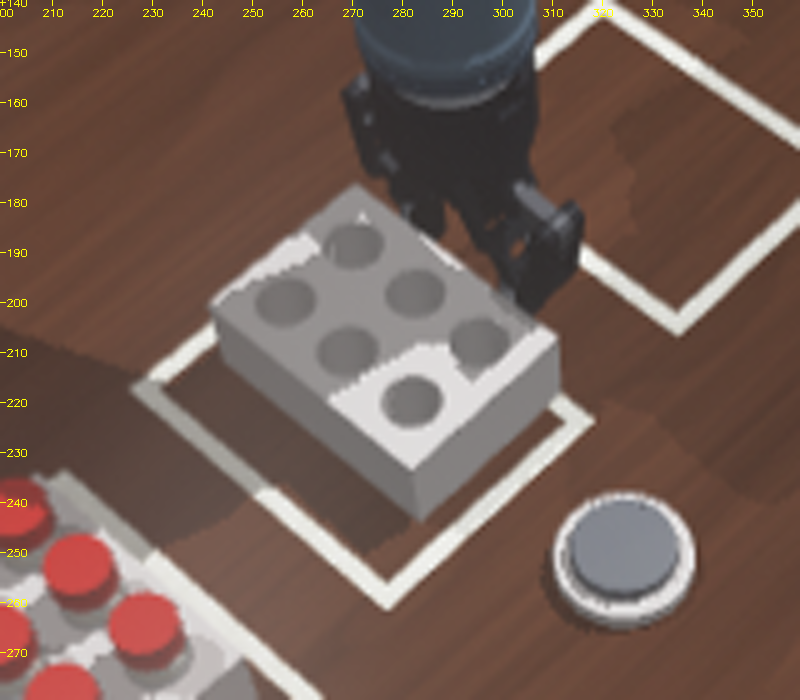

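View pics/t10.png

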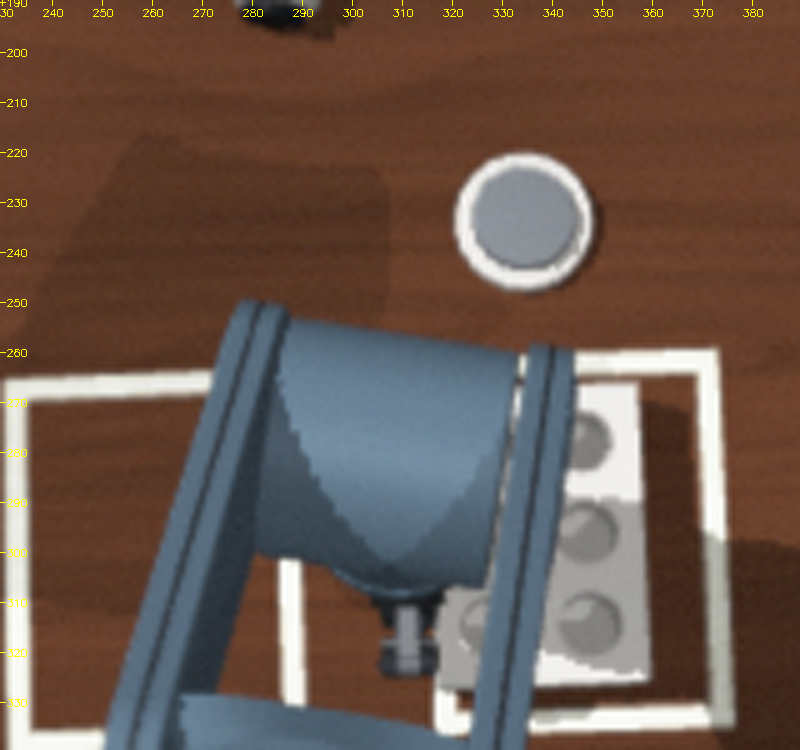

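```bash
python3 - <<'E'
from m import *
f=lambda P:[(230+x/5-.5,190+y/5-.5) for x,y in P]
w=p2w(cp,f([(640,383),(651,682)]),.05)[:,:2]
v=w[0]-w[1]; n=np.array([-v[1],v[0]])/np.linalg.norm(v)
print(w.round(4),np.linalg.norm(v),"yaw",np.degrees(np.arctan2(v[1],v[0])),"centre",(w.mean(0)+.05*n).round(4))
g=lambda P:[(310+x/5-.5,190+y/5-.5) for x,y in P]
rect("fill",g([(25,360),(318,349),(334,726),(36,735)]),0)
E
```

```text
[[ 0.5481 -0.0763]
 [ 0.4072 -0.0781]] 0.14090307240412522 yaw 0.7183617424246245 centre [ 0.477  -0.0272]
fill [ 0.4781 -0.0478] size 0.1842 0.1446 yaw 0.9 1.14
```

Another 20.5 mm in -y and about 1.5 mm in +x remain, then I'll retreat.

Request:
carry_out([
  [-5,0.2,0,0,0,0,0.3],
  [-6,0.2,0,0,0,0,0.3],
  [-4,0.2,0,0,0,0,0.3],
  [-3,0.1,0,0,0,0,0.3],
  [-2.5,0.1,0,0,0,0,0.3],
  [0,0,0,0,0,0,0.3],
  [15,0,0,0,0,0,0.3],
  [40,0,-40,0,0,0,0.6],
])

```text
clock: 16.85
position: [0.4742, 0.0678, 0.0673]
ee_rot: [-0.002, 0.7, 0.714, -0.002]
ft_force: [0.9, -0.1, -0.2]
width: 0.0425
```

Request:
carry_out([
  [50,0,-40,0,0,0,1],
  [50,0,-20,0,0,0,1],
  [50,0,0,0,0,0,1],
  [0,0,0,0,0,0,1],
  [0,0,0,0,0,0,1],
  [0,0,0,0,0,0,1],
  [0,0,0,0,0,0,1],
  [0,0,0,0,0,0,1],
])

```text
clock: 17.85
position: [0.4728, 0.2154, 0.128]
ee_rot: [-0.0, 0.699, 0.715, -0.0]
ft_force: [0.3, -0.3, -0.3]
width: 0.0001
```

```bash
python3 g.py .636 -.024 .10 91.3; python3 - <<'E'
from workcell import arm
from h import *
cv2.imwrite("pics/t11.png",crop(arm.snapshot("top"),305,190,465,340,5))
cv2.imwrite("pics/s11.png",arm.snapshot("scene"))
E
```

```text
t 17.85 p [0.4728 0.2154 0.128 ] yaw 91.27 down [-0. -0. -1.] F [ 0.3 -0.3 -0.3] w 0.0001 q6 0.19
turn z -0.03 | shift in present axes [np.float64(-243.0), np.float64(157.9), np.float64(28.0)] | after turn [np.float64(-243.0), np.float64(157.7), np.float64(28.0)]
```

View pics/t11.png

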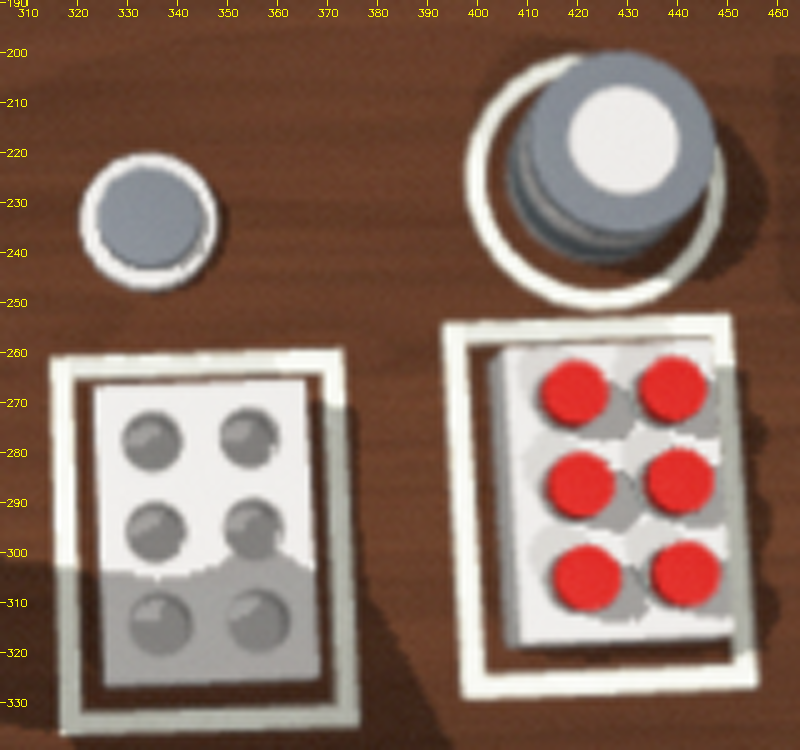

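View pics/s11.png

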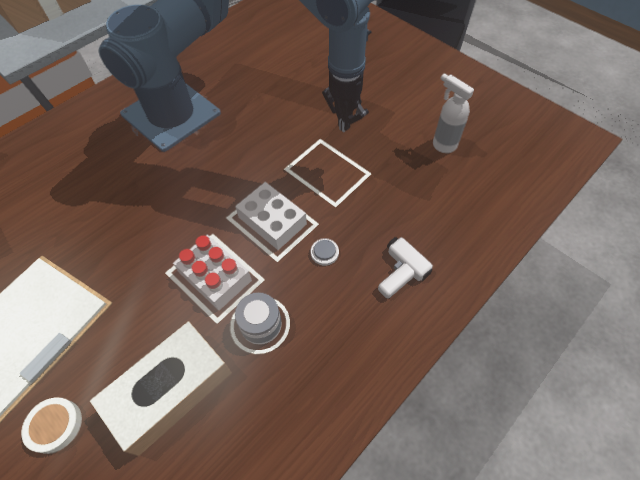

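Both racks, the tub and the bystanders look right. I'll check the empty rack's numbers and move the shut gripper over the button.

```bash
python3 - <<'E'
from m import *
f=lambda P:[(305+x/5-.5,190+y/5-.5) for x,y in P]
rect("empty",f([(93,388),(305,379),(320,678),(104,686)]),.05)
print("btn cap",p2w(cp,f([(150,217)]*2),[.02,.03]))
E
```

```text
empty [ 0.4779 -0.0467] size 0.1407 0.1007 yaw 1.33 1.48
btn cap [[ 0.63569909 -0.0239748   0.02      ]
 [ 0.63355751 -0.02371389  0.03      ]]
```

Request:
carry_out([
  [-40.5,26.3,0,0,0,0,1],
  [-40.5,26.3,0,0,0,0,1],
  [-40.5,26.3,0,0,0,0,1],
  [-40.5,26.3,0,0,0,0,1],
  [-40.5,26.3,0,0,0,0,1],
  [-40.5,26.3,0,0,0,0,1],
  [0,0,35,0,0,0,1],
  [0,0,30,0,0,0,1],
])

```text
clock: 18.95
position: [0.6363, -0.0242, 0.062]
ee_rot: [0.0, 0.699, 0.715, 0.0]
ft_force: [-0.5, 0.2, -0.0]
width: -0.0001
```

```bash
python3 g.py .6355 -.0235 .05 91.3; python3 - <<'E'
from workcell import arm
from h import *
cv2.imwrite("pics/s12.png",crop(arm.snapshot("scene"),270,190,390,290,6))
E
```

```text
t 18.95 p [ 0.6363 -0.0242  0.062 ] yaw 91.25 down [ 0.  0. -1.] F [-0.5  0.2 -0. ] w -0.0001 q6 -0.23
turn z -0.05 | shift in present axes [np.float64(0.8), np.float64(-0.8), np.float64(12.0)] | after turn [np.float64(0.8), np.float64(-0.8), np.float64(12.0)]
```

View pics/s12.png

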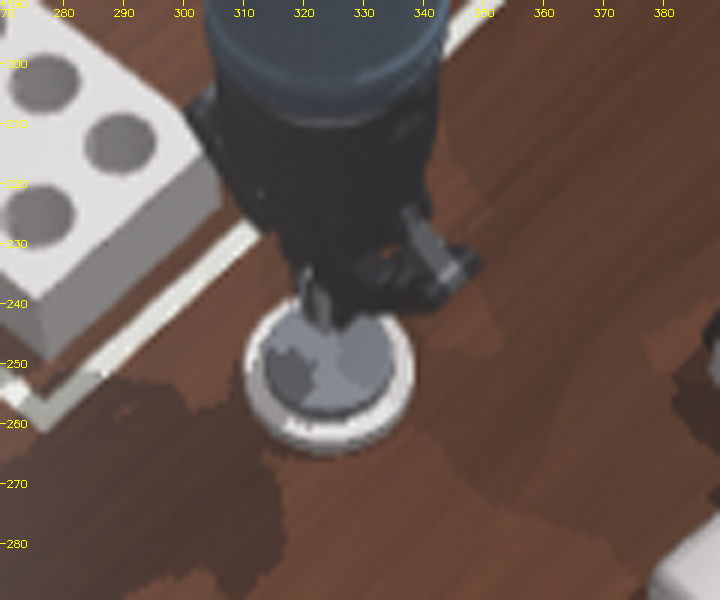

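The empty rack is centred to about 1 mm. The fingertips are over the cap, so I'll go down in small steps and watch the force.

Request:
carry_out([
  [0,0,6,0,0,0,1],
  [0,0,6,0,0,0,1],
  [0,0,4,0,0,0,1],
  [0,0,2,0,0,0,1],
  [0,0,2,0,0,0,1],
  [0,0,2,0,0,0,1],
  [0,0,0,0,0,0,1],
  [0,0,0,0,0,0,1],
])

```text
clock: 20.0
position: [0.6362, -0.023, 0.0411]
ee_rot: [0.0, 0.699, 0.715, 0.0]
ft_force: [-0.2, 0.6, -0.5]
width: -0.0002
```

Request:
carry_out([
  [0,0,1,0,0,0,1],
  [0,0,1,0,0,0,1],
  [0,0,1,0,0,0,1],
  [0,0,1,0,0,0,1],
  [0,0,1,0,0,0,1],
  [0,0,1,0,0,0,1],
  [0,0,0,0,0,0,1],
  [0,0,0,0,0,0,1],
])

```text
clock: 21.0
position: [0.6361, -0.023, 0.035]
ee_rot: [-0.0, 0.699, 0.715, 0.0]
ft_force: [0.2, 0.9, 0.6]
width: -0.0002
```

Request:
carry_out([
  [0,0,1,0,0,0,1],
  [0,0,1,0,0,0,1],
  [0,0,1,0,0,0,1],
  [0,0,1,0,0,0,1],
  [0,0,0,0,0,0,1],
  [0,0,0,0,0,0,1],
  [0,0,0,0,0,0,1],
  [0,0,0,0,0,0,1],
])

```text
clock: 22.0
position: [0.6361, -0.023, 0.0311]
ee_rot: [0.0, 0.699, 0.715, 0.0]
ft_force: [-0.1, -0.6, 3.2]
width: -0.0002
```

Request:
carry_out([
  [0,0,1,0,0,0,1],
  [0,0,1,0,0,0,1],
  [0,0,1,0,0,0,1],
  [0,0,0,0,0,0,1],
  [0,0,0,0,0,0,1],
  [0,0,0,0,0,0,1],
  [0,0,0,0,0,0,1],
  [0,0,0,0,0,0,1],
])

```text
clock: 23.0
position: [0.6362, -0.023, 0.0281]
ee_rot: [0.0, 0.699, 0.715, 0.0]
ft_force: [-0.3, 0.1, 4.5]
width: 0.0002
```

Request:
carry_out([
  [0,0,1,0,0,0,1],
  [0,0,1,0,0,0,1],
  [0,0,0,0,0,0,1],
  [0,0,0,0,0,0,1],
  [0,0,0,0,0,0,1],
  [0,0,0,0,0,0,1],
  [0,0,0,0,0,0,1],
  [0,0,0,0,0,0,1],
])

```text
clock: 24.0
position: [0.6362, -0.023, 0.027]
ee_rot: [0.0, 0.699, 0.715, 0.0]
ft_force: [-2.6, 1.0, 10.5]
width: 0.0
```

The force jumped to 10.5 N and the tool stopped 1 mm short of its command, so the cap is at its end stop. I'll press 1 mm more to confirm, then lift clear.

Request:
carry_out([
  [0,0,0.5,0,0,0,1],
  [0,0,0.5,0,0,0,1],
  [0,0,0,0,0,0,1],
  [0,0,0,0,0,0,1],
  [0,0,0,0,0,0,1],
  [0,0,0,0,0,0,1],
  [0,0,0,0,0,0,1],
  [0,0,0,0,0,0,1],
])

```text
clock: 25.0
position: [0.6362, -0.023, 0.0269]
ee_rot: [0.0, 0.699, 0.716, 0.0]
ft_force: [-6.2, 1.5, 15.9]
width: -0.0003
```

Request:
carry_out([
  [0,0,-5,0,0,0,1],
  [0,0,-15,0,0,0,1],
  [0,0,-40,0,0,0,1],
  [0,0,-40,0,0,0,1],
  [30,0,-30,0,0,0,1],
  [45,0,0,0,0,0,1],
  [45,0,0,0,0,0,1],
  [45,0,0,0,0,0,1],
])

```text
clock: 26.0
position: [0.6321, 0.1432, 0.1554]
ee_rot: [0.0, 0.699, 0.715, 0.0]
ft_force: [0.9, 0.4, -0.2]
width: 0.0004
```

```bash
python3 g.py; python3 - <<'E'
from workcell import arm
import cv2
cv2.imwrite("pics/t13.png",arm.snapshot("top"))
E
```

```text
t 26.0 p [0.6321 0.1432 0.1554] yaw 91.33 down [ 0.  0. -1.] F [ 0.9  0.4 -0.2] w 0.0004 q6 0.03
```

View pics/t13.png

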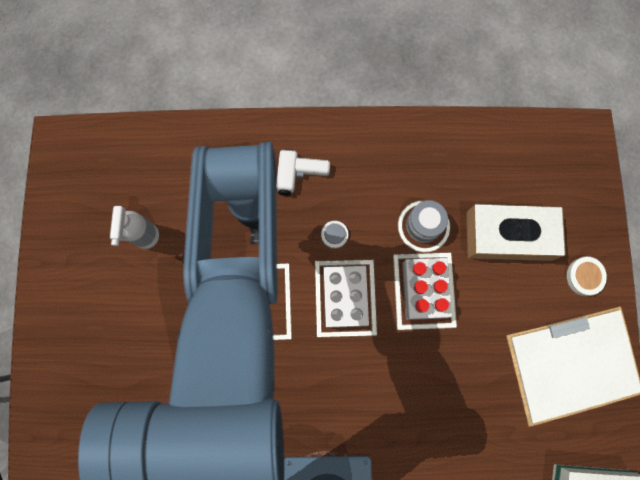

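The final view shows the full rack in the pick-up outline (~429,288), the empty rack in the middle outline (~346,297) and the tub in its circle (~428,221). The bystanders have not moved and the arm is clear.

```bash
python3 -c "
from workcell import arm
print(arm.sign_off())"
```

```text
the job is handed in; nothing more can be done
None
```

The job is done and handed in at about 26 s of the 72 s allowed; the sign-off gives no verdict. I slid the tub onto its circle, the full rack into the pick-up outline and the empty rack into the middle outline, then pressed the call button and moved the arm clear.

| Item | Last check (top camera) |
|---|---|
| Tub | about 2 mm off the centre of its circle |
| Full rack | within about 1 mm of the outline's centre, all six tubes standing |
| Empty rack | within about 1 mm of the outline's centre |
| Bystanders | not visibly moved |

- **Button:** the cap reached its end stop. The force rose from 4.5 N to 15.9 N while the tool stopped at the same height.
- **Camera disagreement:** the top and scene cameras differed by up to about 7 mm in absolute position. I judged each final placing by its distance to its own tape in the top view, and used the scene view for the last small pushes of the tub and full rack. Both cameras agreed on the tub's last push along x but differed by about 6 mm across it, still inside the 12 mm allowed.

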